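# Change the load of the sintering furnace

### The job

Change the sintering furnace's load: first move the white tray of fired crowns from the firing table to the middle of the cooling stand, then stack the new load in the middle of the firing table, with the yellow tray at the bottom, the green one nested on it, the blue one on that, and the violet lid on top. Build the stack in place, one piece after another, each seated flat and let go before the next; keep every piece upright, set it down gently without dropping it, and leave the dental model, the amber jar and the steel cup where they stand.

Things in the scene. Friction and masses are not known exactly. Their poses are not given: they have to be found in the camera images.
- firing_top (a point): centre of the flat top of the firing table, 30 mm above the bench: a fixed buff fireclay disc, 76 mm across, with an orange rim band, on a steel foot 90 mm across. The white tray stands on it at the start.
- cooling_top (a point): centre of the flat top of the cooling stand, 20 mm above the bench: a fixed, black, finned round block, 80 mm across on a 90 mm foot, with a dark grey top. Empty at the start.
- fired_mid (a point): white round open ceramic tray, 58 mm outer diameter, 40 mm high, walls 4 mm, two ivory tooth crowns fixed low inside. Its tapered foot (46 to 40 mm across, 6 mm high) fits loosely into the 50 mm mouth of another tray; nested, it sits 34 mm above the one below. About 150 g. The point is its centre, 20 mm above its underside; z up. At the start it stands on the firing table, so its point is 50 mm above the bench.
- yellow_mid (a point): yellow round open ceramic tray, 58 mm outer diameter, 40 mm high, walls 4 mm, three ivory tooth crowns fixed low inside. Its tapered foot (46 to 40 mm across, 6 mm high) fits loosely into the 50 mm mouth of another tray; nested, it sits 34 mm above the one below. About 150 g. The point is its centre, 20 mm above its underside; z up. At the start it stands upright on the bench.
- green_mid (a point): green round open ceramic tray, 58 mm outer diameter, 40 mm high, walls 4 mm, three ivory tooth crowns fixed low inside. Its tapered foot (46 to 40 mm across, 6 mm high) fits loosely into the 50 mm mouth of another tray; nested, it sits 34 mm above the one below. About 150 g. The point is its centre, 20 mm above its underside; z up. At the start it stands upright on the bench.
- blue_mid (a point): blue round open ceramic tray, 58 mm outer diameter, 40 mm high, walls 4 mm, four ivory tooth crowns fixed low inside. Its tapered foot (46 to 40 mm across, 6 mm high) fits loosely into the 50 mm mouth of another tray; nested, it sits 34 mm above the one below. About 150 g. The point is its centre, 20 mm above its underside; z up. At the start it stands upright on the bench.
- lid_knob (a point): violet ceramic lid: disc 58 mm across, 8 mm thick, over a 6 mm foot like the trays', with a round upright knob 22 mm across from 14 to 50 mm above its underside. About 120 g. The point is in the knob on its axis, 38 mm above the underside; grasp it there. Seated in a tray, it is 52 mm above that tray's centre. z up. At the start it stands upright on the bench.
- model: bystander, loose: tan dental model with an arch of ivory teeth, 56 x 56 mm, 26 mm high. Origin at the centre of its underside.
- jar: bystander, loose: amber glass jar with a black cap, 40 mm across, 50 mm high. Origin at the centre of its underside.
- cup: bystander, loose: small open steel cup, 44 mm across, 26 mm high. Origin at the centre of its underside.

How it is judged:
By the outcome, as a careful person would: the job done as asked, in the order asked, and still so for the second after the job is handed in, with the robot touching nothing.
It also fails if it takes over 144 s, if anything falls off the work surface, if the arm or the gripper's body presses on something with over 40 N, if the wrist force passes 120 N, or if a joint passes its speed limit or range.

### The arm

A 7-joint arm with a two-finger parallel gripper is mounted at the origin on the work surface. World frame = base frame: x ahead of the robot, y to its left, z up, the work surface at z = 0. Lengths are in m, angles in rad, forces in N, time in s.
With the tool pointing down it reaches from about 0.4 to 0.85 m from the base axis. Payload 4.5 kg.
Tool frame: the origin (TCP) lies between the finger pads; the fingertips stand 11 mm ahead of it and the grasp point (between the pads) lies 8 mm behind it; z points along the fingers, y is the line along which they close (so a half turn about z gives the same grasp; the last joint's range is limited). The gripper opens to 85 mm and grips with 20 to 120 N. Pads are 22 mm wide; open, the fingers measure 114 mm over their backs; the gripper's body (76 mm by 85 mm) begins 54 mm behind the grasp point. The pads swing forward as they close: fully open they stand 13 mm farther back than shut.
Start: joints at [1.355, 0.689, -0.195, 1.565, 0.157, 0.902, -0.215], TCP at [0.155, -0.606, 0.242] pointing down, gripper open.
Joint ranges: [-3.01, 3.01], [-0.46, 2.08], [-1.47, 1.51], [0.13, 2.56], [-1, 4.14], [0.04, 2.09], [-2.66, 2.66]. Speed limits (rad/s): [2.57, 2.57, 3.14, 3.14, 3.14, 3.14, 3.14].

### API

Orientations are given as a unit quaternion [w, x, y, z].
In Python, from rig import bot gives the robot as it stands.
- The arm moves only by the tool send_rows, never from a script. Its argument "targets" is text: rows parted by semicolons, each of 5 numbers parted by spaces: the opening, from 0 (shut) to 1 (fully open), then the shift along the tool's x, y, z in m, then the turn about the tool's z in rad. A call has 1 to 20 rows; each row shifts and turns the commanded pose from where the row before left it, along the tool's axes as they then stand; what a row does not reach is not made up. A row lasts 1/8 s, in which the tool goes at most 62.5 mm and 10.7 degrees, less where a joint would pass 70% of its speed; a pose out of reach is approached as far as the arm can. A call with a gripper value outside its range is refused whole. The fingers move at their own pace and stop on an object; "newtons" is the grip in N (left out, the last holds). Time passes only in rows, so rows that do not move let the fingers close. It gives the time, the measured TCP pose, the force, the opening and the grip force at its end, in the units of the state.
- bot.state(): the state, without advancing time (a new reading comes with each control period).
- bot.camera(name): name is "side" or "top" or "wrist"; returns (picture, depth): 400x640x3 uint8, red, green, blue; 400x640 float32, m along the optical axis (not along the pixel's ray), 0 where there is no reading.
- bot.get_calibration(name): a dict with "vertical_fov" (degrees; the focal length in pixels is half the picture's height over the tangent of half this angle, whatever the lens; pixels are square), "cx", "cy" (the principal point, pixels), "origin" and "attitude" of the camera in the world. Camera axes: x right, y down, z forward; pixel columns grow to the right and rows downward; lengths in m; the calibration is good to about 2 mm. A picture is of the moment at which its call begins: read the wrist's pose just before it. get_calibration takes no time and is no camera call; for the wrist camera it gives the pose at the moment of the call.
- bot.finish_job(): hands the job in; it is judged then, once.
The state is a dict: "time_s": time; "q": joint angles; "joint_vel": joint speeds; "joint_torque": joint torques, N m; "tcp_pos": TCP position; "orientation": TCP orientation; "contact_force": force on the tool from outside, world axes, zero at the start; "moment": the same for the moment, N m; "finger_gap": finger opening in m; "gripper_force": force on a finger pad.
Only numpy, scipy, OpenCV 4.12 (cv2) and the standard library are available. Lean on these libraries where they do the work, as an engineer would, in place of code of your own. Each camera call takes 0.05 s, during which the arm holds its last target. There are 200 camera calls.

## Working session

There is one attempt and no reset: what is moved stays moved. The work goes in short steps, Python scripts to look and compute and a tool call to move; the robot and the scene stay as the last step left them, time stands still between calls to the robot, and variables do not carry over. Pictures are saved under pics/ and viewed, at most 14 in all, crops included, and the job is handed in when it is done.

Besides the shell and the picture viewer there is one more tool, called after "Emit:" as name(argument=value, ...), one argument or row to a line, values as JSON. send_rows: Moves the arm, as the interface text tells. Its arguments: {"type":"object","properties":{"targets":{"type":"string"},"newtons":{"type":"number"}},"required":["targets"]}

```bash
ls; mkdir -p pics
cat > h.py <<'E'
import numpy as np, cv2
from rig import bot
from scipy.spatial.transform import Rotation as R
def rot(a):
    a=np.array(a,float)
    return a if a.shape==(3,3) else R.from_quat(np.r_[a[1:],a[0]]).as_matrix()
def look(name,fn=None):
    c=bot.get_calibration(name); im,d=bot.camera(name)
    if fn: cv2.imwrite('pics/'+fn,im[:,:,::-1])
    f=200/np.tan(np.radians(c['vertical_fov'])/2)
    v,u=np.mgrid[:400,:640]
    P=np.stack([(u-c['cx'])/f*d,(v-c['cy'])/f*d,d],-1)@rot(c['attitude']).T+np.array(c['origin'])
    P[d==0]=np.nan
    return im,d,P,c
E
python3 - <<'E'
from h import *
for n in ('top','side','wrist'):
    im,d,P,c=look(n,n+'0.png'); print(n,c); np.savez('/tmp/'+n,im=im,d=d,P=P)
print(bot.state())
E
```

```text
pics
top {'vertical_fov': 45.854943189781345, 'cx': 323.91544223027427, 'cy': 206.71728796789148, 'origin': array([0.25186119, 0.01895429, 1.22510035]), 'attitude': array([ 0.06843549, -0.70077701,  0.70691623, -0.06706416])}
side {'vertical_fov': 55.06663849866303, 'cx': 324.48270995344416, 'cy': 202.5119467306338, 'origin': array([0.38117252, 0.59855601, 0.68763459]), 'attitude': array([ 0.0419233 , -0.08451746,  0.92709404, -0.36276146])}
wrist {'vertical_fov': 59.00959020891823, 'cx': 317.4202997286254, 'cy': 203.8930789567939, 'origin': array([ 0.22724624, -0.58632511,  0.37301913]), 'attitude': array([ 0.11722186,  0.78095275, -0.6064133 , -0.09292337])}
{'time_s': 0.15, 'q': array([ 1.35482325,  0.68979454, -0.19452205,  1.56608831,  0.15731628,
        0.90250896, -0.21508779]), 'joint_vel': array([-0.00029992, -0.00107639, -0.00154667, -0.00367448,  0.00039889,
        0.00126163, -0.0002835 ]), 'joint_torque': array([-1.94659988e-03, -5.39933503e+01, -1.26867838e+00, -1.58718860e+01,
        9.21635219e-03,  6.40153841e-03, -2.45058885e-06]), 'tcp_pos': array([ 0.15433143, -0.60515708,  0.24167061]), 'orientation': array([-6.88634241e-04,  9.92206486e-01,  1.24602543e-01, -1.47043423e-04]), 'contact_force': array([ 0.47377468, -0.03430368, -0.74166243]), 'moment': array([-0.01365734, -0.04482847,  0.00196826]), 'gripper_force': 0.0, 'finger_gap': 0.08523818381076333}
```

View pics/top0.png

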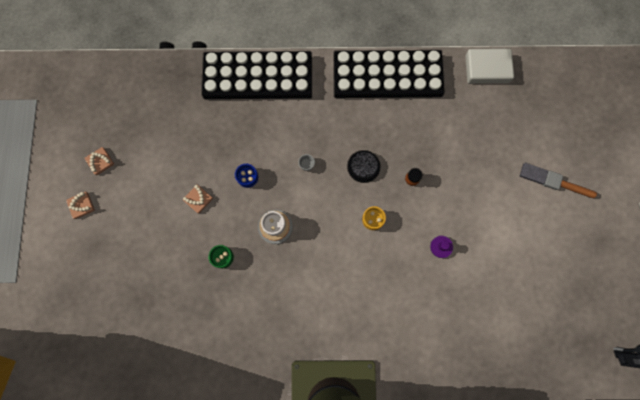

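View pics/side0.png

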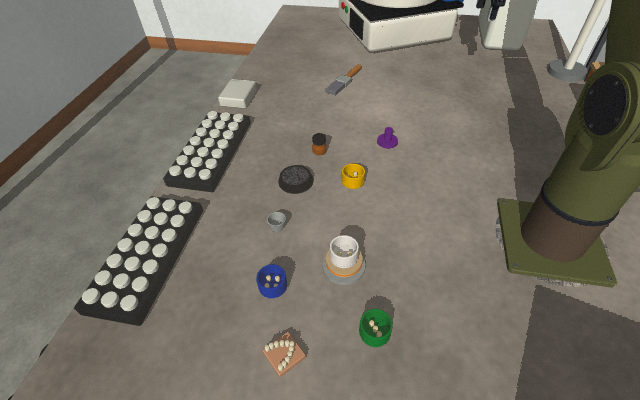

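The top view shows the white tray on the firing table at (273,226), green at (221,257), blue at (246,175), yellow at (374,218) and the lid at (441,246). It also shows the cooling stand at (364,166), cup at (307,162), jar at (414,177) and model at (197,199). The side view agrees with this. Next I measure them.

```bash
cat >> h.py <<'E'
from scipy.optimize import least_squares
def circ(xy,r=None):
    m=(xy.max(0)+xy.min(0))/2
    s=least_squares(lambda p:np.hypot(*(xy-p[:2]).T)-p[2],[*m,.03],loss='soft_l1',f_scale=.001).x
    return s
def rim(P,near,z,tol=.004,rad=.05,ri=.025,ro=.03,n=2):
    """centre of an annulus (or disc when ri=0) of points near height z: robust symmetric mean"""
    k=(abs(P[...,2]-z)<tol)&(np.hypot(P[...,0]-near[0],P[...,1]-near[1])<rad)
    return P[k]
E
python3 - <<'E'
from h import *
pix={'top':dict(white=(273,226),green=(221,257),blue=(246,175),yellow=(374,218),lid=(441,246),cool=(364,166)),
'side':dict(white=(343,250),green=(376,328),blue=(272,281),yellow=(353,175),lid=(388,140),cool=(296,179))}
H=dict(white=.07,green=.04,blue=.04,yellow=.04,lid=.014,cool=.02)
for n in ('top','side'):
    Z=np.load(f'/tmp/{n}.npz');P=Z['P']
    for k,(u,v) in pix[n].items():
        w=28
        Q=P[v-w:v+w,u-w:u+w].reshape(-1,3);Q=Q[~np.isnan(Q[:,0])]
        print(n,k,'floor %.4f'%np.percentile(Q[:,2],20),'max %.4f'%np.percentile(Q[:,2],99.5),end=' ')
        q=Q[abs(Q[:,2]-H[k])<.005]
        c=circ(q[:,:2]); e=cv2.minEnclosingCircle(q[:,:2].astype(np.float32)); print(len(q),'z %.4f'%np.median(q[:,2]),'fit',c.round(4),'enc',np.round(e[0],4),round(e[1],4))
        if k=='lid':
            q=Q[Q[:,2]>.042]; print('  knob',len(q),np.mean(q,0).round(4) if len(q) else '')
        if k=='white':
            q=Q[abs(Q[:,2]-.03)<.004];print('  table',len(q),circ(q[:,:2]).round(4))
E
```

```text
top white floor -0.0013 max 0.0722 122 z 0.0696 fit [0.4387 0.1491 0.0267] enc [0.4385 0.15  ] 0.0293
  table 209 [0.4399 0.1507 0.0348]
top green floor -0.0013 max 0.0423 119 z 0.0400 fit [0.3595 0.2837 0.0267] enc [0.359  0.2836] 0.0292
top blue floor -0.0016 max 0.0424 113 z 0.0404 fit [0.5709 0.2238 0.0269] enc [0.5714 0.2245] 0.03
top yellow floor -0.0019 max 0.0419 111 z 0.0392 fit [ 0.4547 -0.1055  0.0269] enc [ 0.455  -0.1058] 0.0292
top lid floor -0.0019 max 0.0520 313 z 0.0140 fit [ 0.3823 -0.2805  0.0228] enc [ 0.3814 -0.2792] 0.0296
  knob 63 [ 0.3811 -0.2786  0.0493]
top cool floor -0.0018 max 0.0245 685 z 0.0198 fit [ 0.5999 -0.0849  0.0284] enc [ 0.5997 -0.0854] 0.0407
side white floor 0.0004 max 0.0721 213 z 0.0702 fit [0.4384 0.1488 0.0268] enc [0.4387 0.1482] 0.0297
  table 354 [0.4384 0.1469 0.0342]
side green floor 0.0003 max 0.0423 273 z 0.0402 fit [0.3593 0.2835 0.0268] enc [0.3599 0.2825] 0.0296
side blue floor 0.0001 max 0.0421 229 z 0.0400 fit [0.5705 0.2237 0.0267] enc [0.5709 0.223 ] 0.0292
side yellow floor -0.0003 max 0.0410 129 z 0.0394 fit [ 0.4542 -0.1061  0.0269] enc [ 0.4532 -0.1064] 0.0303
side lid floor -0.0005 max 0.0501 186 z 0.0141 fit [ 0.3806 -0.2805  0.0234] enc [ 0.378  -0.2799] 0.0315
  knob 49 [ 0.3807 -0.2778  0.0484]
side cool floor -0.0002 max 0.0225 583 z 0.0203 fit [ 0.5985 -0.0853  0.0294] enc [ 0.5765 -0.1218] 0.0814
```

```bash
cat >> h.py <<'E'
def go(x,y,z=None,yaw=None):
    s=bot.state(); M=rot(s['orientation']); p=np.array(s['tcp_pos'])
    d=M.T@(np.array([x,y,p[2] if z is None else z])-p)
    print('t',round(s['time_s'],2),'tcp',p.round(4),'tool-x yaw %.3f tilt %.4f'%(np.arctan2(M[1,0],M[0,0]),np.hypot(M[0,2],M[1,2])),'gap',round(s['finger_gap'],4),'F',np.round(s['contact_force'],1),'q',s['q'].round(2))
    print('delta tool',d.round(4),'rows>=',np.ceil(np.linalg.norm(d)/.05))
E
echo
```

Emit:
send_rows(
  targets="1 .046 -.0213 0 0;1 .046 -.0213 0 0;1 .046 -.0213 0 0;1 .046 -.0213 0 0;1 .046 -.0213 0 0;1 .046 -.0213 0 0;1 .046 -.0213 0 0;1 .046 -.0213 0 0;1 .0085 -.0447 0 0;1 .0085 -.0447 0 0;1 .0085 -.0447 0 0;1 .0085 -.0447 0 0;1 .0085 -.0447 0 0;1 .0085 -.0447 0 0;1 .0085 -.0447 0 0;1 .0085 -.0447 0 0;1 .0085 -.0447 0 0;1 .0085 -.0447 0 0;1 .0085 -.0447 0 0;1 0 0 0 0",
)

```text
time_s: 2.65
tcp_pos: [0.4375, 0.1546, 0.2422]
orientation: [-0.001, 0.992, 0.128, 0.0]
contact_force: [-0.3, 0.4, -0.1]
finger_gap: 0.0853
gripper_force: 0.0
```

```bash
python3 -c "
from h import *
go(.4386,.149,.052)
im,d,P,c=look('wrist','w1.png')
q=P[abs(P[...,2]-.07)<.005];q=q[np.hypot(*(q[:,:2]-[.4386,.149]).T)<.045];print(len(q),circ(q[:,:2]).round(4))
"
```

```text
t 2.65 tcp [0.4375 0.1546 0.2422] tool-x yaw 0.258 tilt 0.0025 gap 0.0853 F [-0.3  0.4 -0.1] q [-0.37  0.48 -0.1   2.04  0.08  0.62 -1.84]
delta tool [-0.0006  0.0061  0.1902] rows>= 4.0
929 [0.44   0.1481 0.0266]
```

Emit:
send_rows(
  targets="1 0 .003 .03 0;1 0 0 .04 0;1 0 0 .04 0;1 0 0 .02 0;1 0 0 0 0;1 0 0 0 0",
)

```text
time_s: 3.45
tcp_pos: [0.4393, 0.1464, 0.1129]
orientation: [0.0, 0.992, 0.124, 0.0]
contact_force: [0.6, -0.0, 0.2]
finger_gap: 0.0856
gripper_force: 0.0
```

```bash
python3 -c "
from h import *
go(.4386,.149,.052)
im,d,P,c=look('wrist','w2.png')
q=P[abs(P[...,2]-.07)<.005];q=q[np.hypot(*(q[:,:2]-[.4386,.149]).T)<.045];print(len(q),circ(q[:,:2]).round(4))
"
```

```text
t 3.45 tcp [0.4393 0.1464 0.1129] tool-x yaw 0.248 tilt 0.0009 gap 0.0856 F [ 0.6 -0.   0.2] q [-0.39  0.72 -0.05  2.16  0.13  0.26 -1.87]
delta tool [-0.0001 -0.0027  0.0609] rows>= 2.0
2645 [0.4403 0.1479 0.0265]
```

View pics/w2.png

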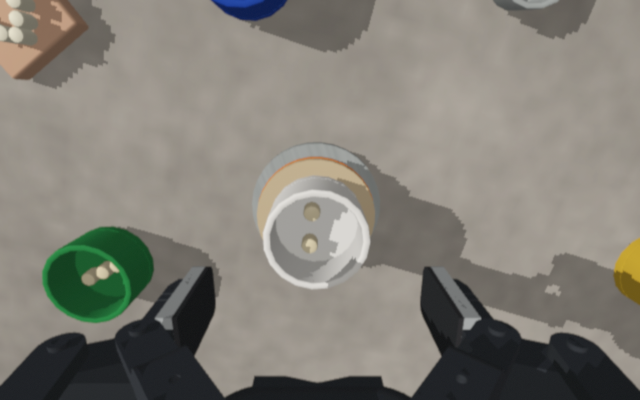

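The wrist picture shows the white tray at (315,238), centred between the fingers at about column 317, on the fireclay top. Descending to grasp.

Emit:
send_rows(
  targets="1 0 -.002 .03 0;1 0 0 .031 0;1 0 0 0 0;0.3 0 0 0 0;0.3 0 0 0 0;0.3 0 0 0 0;0.3 0 0 0 0;0.3 0 0 0 0;0.3 0 0 0 0;0.3 0 0 0 0",
  newtons=40,
)

```text
time_s: 4.75
tcp_pos: [0.4391, 0.149, 0.0531]
orientation: [-0.0, 0.992, 0.124, 0.001]
contact_force: [-0.6, 0.7, 7.1]
finger_gap: 0.0575
gripper_force: 41.3
```

Emit:
send_rows(
  targets="0.3 0 0 -.01 0;0.3 0 0 -.02 0;0.3 0 0 -.03 0;0.3 0 0 -.03 0;0.3 0 0 0 0;0.3 0 0 0 0",
)

```text
time_s: 5.5
tcp_pos: [0.4381, 0.1489, 0.1414]
orientation: [0.0, 0.992, 0.125, 0.0]
contact_force: [0.1, -0.0, -1.1]
finger_gap: 0.0577
gripper_force: 43.0
```

```bash
python3 -c "
from h import *
go(.599,-.0853,.142)
im,d,P,c=look('wrist')
for n in ('top','side'):
  im,d,P,c=look(n)
  for z in (.01,.02,.03): 
    q=P[abs(P[...,2]-z)<.003];q=q[np.hypot(*(q[:,:2]-[.4386,.149]).T)<.055];print(n,z,len(q),circ(q[:,:2]).round(4),np.round(cv2.minEnclosingCircle(q[:,:2].astype(np.float32))[0],4))
  for m in ((.6,.06),(.57,-.19)):
    q=P[P[...,2]>.015];q=q[np.hypot(*(q[:,:2]-m).T)<.05];print(m,q.mean(0).round(3))
"
```

```text
t 5.5 tcp [0.4381 0.1489 0.1414] tool-x yaw 0.250 tilt 0.0001 gap 0.0577 F [ 0.1 -0.  -1.1] q [-0.39  0.67 -0.06  2.14  0.12  0.34 -1.87]
delta tool [ 0.098   0.2667 -0.0006] rows>= 6.0
top 0.01 42 [0.4402 0.152  0.0433] [0.4407 0.1167]
top 0.02 2 [0.4335 0.1157 0.0156] [0.4335 0.1157]
top 0.03 54 [0.4336 0.1741 0.0569] [0.4364 0.1203]
(0.6, 0.06) [0.61  0.068 0.024]
(0.57, -0.19) [ 0.561 -0.211  0.043]
side 0.01 300 [0.4381 0.1452 0.0419] [0.4378 0.1486]
side 0.02 38 [0.4382 0.1466 0.0386] [0.4356 0.1568]
side 0.03 902 [0.4379 0.1491 0.0273] [0.4369 0.1478]
(0.6, 0.06) [0.607 0.065 0.023]
(0.57, -0.19) [ 0.565 -0.206  0.039]
```

Emit:
send_rows(
  targets="0.3 .0123 .0333 0 0;0.3 .0123 .0333 0 0;0.3 .0123 .0333 0 0;0.3 .0123 .0333 0 0;0.3 .0123 .0333 0 0;0.3 .0123 .0333 0 0;0.3 .0123 .0333 0 0;0.3 .0123 .0333 0 0;0.3 0 0 0.03 0;0.3 0 0 0.03 0;0.3 0 0 0 0;0.3 0 0 0 0;0.3 0 0 0 0",
)

```text
time_s: 7.28
tcp_pos: [0.6003, -0.0847, 0.0824]
orientation: [0.0, 0.992, 0.125, 0.001]
contact_force: [0.3, -0.1, -0.3]
finger_gap: 0.0574
gripper_force: 43.4
```

```bash
python3 -c "
from h import *
go(.599,-.0853,.043)
im,d,P,c=look('wrist','w3.png')
for n in ('top','side'):
  im,d,P,c=look(n)
  for z in (.0,.01,.03): 
    q=P[abs(P[...,2]-z)<.003];q=q[np.hypot(*(q[:,:2]-[.4386,.149]).T)<.055];print(n,z,len(q),circ(q[:,:2]).round(4),np.round(cv2.minEnclosingCircle(q[:,:2].astype(np.float32)),4) if 0 else cv2.minEnclosingCircle(q[:,:2].astype(np.float32)))
"
```

```text
t 7.28 tcp [ 0.6003 -0.0847  0.0824] tool-x yaw 0.250 tilt 0.0021 gap 0.0574 F [ 0.3 -0.1 -0.3] q [ 0.15  0.88 -0.15  1.74  0.23  0.53 -1.46]
delta tool [-0.0015  0.0002  0.0394] rows>= 1.0
top 0.0 334 [0.4389 0.1497 0.0505] ((0.4385346472263336, 0.1489536166191101), 0.055053383111953735)
top 0.01 150 [0.4397 0.1502 0.0421] ((0.4390133321285248, 0.14463265240192413), 0.0495653934776783)
top 0.03 554 [0.4384 0.1496 0.027 ] ((0.43807175755500793, 0.14955145120620728), 0.03839016705751419)
side 0.0 473 [0.4385 0.147  0.0508] ((0.438689261674881, 0.14900188148021698), 0.05501396581530571)
side 0.01 297 [0.438  0.1455 0.0419] ((0.4372979700565338, 0.14910592138767242), 0.045452628284692764)
side 0.03 903 [0.4374 0.1492 0.0273] ((0.4386446177959442, 0.1485297679901123), 0.03935397416353226)
```

View pics/w3.png

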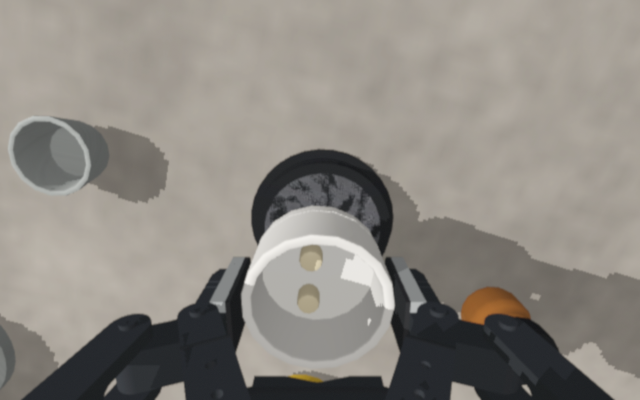

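The white tray is held upright at (318,300), above the cooling stand at (322,200), and the jar is clear of the right finger at (495,305). Lowering gently.

Emit:
send_rows(
  targets="0.3 -.0015 0 .015 0;0.3 0 0 .012 0;0.3 0 0 .006 0;0.3 0 0 .003 0;0.3 0 0 .001 0;0.3 0 0 0.001 0;0.3 0 0 0 0;0.3 0 0 0 0",
)

```text
time_s: 8.43
tcp_pos: [0.5982, -0.0851, 0.0435]
orientation: [0.0, 0.992, 0.125, 0.0]
contact_force: [0.5, -0.1, -2.1]
finger_gap: 0.0575
gripper_force: 43.4
```

Emit:
send_rows(
  targets="0.3 0 0 .0005 0;0.3 0 0 0 0;0.3 0 0 .0005 0;0.3 0 0 0 0",
)

```text
time_s: 8.93
tcp_pos: [0.5982, -0.0851, 0.0432]
orientation: [0.0, 0.992, 0.125, 0.0]
contact_force: [-2.0, 0.6, 7.5]
finger_gap: 0.0577
gripper_force: 44.2
```

Emit:
send_rows(
  targets="0.72 0 0 0 0;0.8 0 0 0 0;1 0 0 0 0;1 0 0 0 0;1 0 0 0 0;1 0 0 -.03 0;1 0 0 -.04 0;1 0 0 -.04 0;1 0 0 0 0;1 0 0 0 0",
)

```text
time_s: 10.18
tcp_pos: [0.5975, -0.0852, 0.1519]
orientation: [0.0, 0.992, 0.125, -0.0]
contact_force: [0.3, -0.9, 0.5]
finger_gap: 0.0857
gripper_force: 0.0
```

```bash
python3 -c "
from h import *
go(.4545,-.1058,.142)
for n in ('wrist','side','top'):
  im,d,P,c=look(n)
  for nm,m,z in (('white',(.598,-.085),.06),('yel',(.4545,-.1058),.04)):
    q=P[abs(P[...,2]-z)<.005];q=q[np.hypot(*(q[:,:2]-m).T)<.045];print(n,nm,len(q),circ(q[:,:2]).round(4) if len(q)>20 else 0, np.median(q[:,2]).round(4))
"
```

```text
t 10.18 tcp [ 0.5975 -0.0852  0.1519] tool-x yaw 0.250 tilt 0.0008 gap 0.0857 F [ 0.3 -0.9  0.5] q [ 0.17  0.78 -0.18  1.71  0.2   0.67 -1.44]
delta tool [-0.1437 -0.0154  0.01  ] rows>= 3.0
wrist white 1660 [ 0.5987 -0.0844  0.0265] 0.0595
wrist yel 759 [ 0.4572 -0.1071  0.0264] 0.0394
side white 139 [ 0.5961 -0.0836  0.0269] 0.0594
side yel 127 [ 0.4542 -0.106   0.0267] 0.0396
top white 73 [ 0.5971 -0.0827  0.0266] 0.0592
top yel 18 0 0.0395
```

Emit:
send_rows(
  targets="1 -.0287 -.0031 0 0;1 -.0287 -.0031 0 0;1 -.0287 -.0031 0 0;1 -.0287 -.0031 0 0;1 -.0287 -.0031 0 0;1 0 0 .02 0;1 0 0 .04 0;1 0 0 0 0;1 0 0 0 0;1 0 0 0 0",
)

```text
time_s: 11.58
tcp_pos: [0.4558, -0.1057, 0.0933]
orientation: [0.0, 0.992, 0.125, 0.001]
contact_force: [0.6, -0.2, -0.1]
finger_gap: 0.0854
gripper_force: 0.0
```

```bash
cat >> h.py <<'E'
def near(names,m,z,rad=.045):
  for n in names:
    im,d,P,c=look(n); q=P[abs(P[...,2]-z)<.005];q=q[np.hypot(*(q[:,:2]-m).T)<rad];print(n,len(q),circ(q[:,:2]).round(4) if len(q)>20 else 0, np.median(q[:,2]).round(4))
E
python3 -c "
from h import *
go(.4545,-.1060,.023)
near(['wrist'],(.4545,-.106),.04)
"
```

```text
t 11.57 tcp [ 0.4558 -0.1057  0.0933] tool-x yaw 0.250 tilt 0.0020 gap 0.0854 F [ 0.6 -0.2 -0.1] q [ 0.19  0.77 -0.09  2.16  0.28  0.23 -1.48]
delta tool [-0.0015 -0.0001  0.0703] rows>= 2.0
wrist 2388 [ 0.4562 -0.1072  0.0265] 0.0395
```

Close; correcting by 1 mm and grasping.

Emit:
send_rows(
  targets="1 -.001 0.0003 .035 0;1 0 0 .035 0;1 0 0 0 0;0.3 0 0 0 0;0.3 0 0 0 0;0.3 0 0 0 0;0.3 0 0 0 0;0.3 0 0 0 0;0.3 0 0 0 0;0.3 0 0 0 0;0.3 0 0 -.01 0;0.3 0 0 -.02 0;0.3 0 0 -.03 0;0.3 0 0 -.03 0;0.3 0 0 -.03 0;0.3 0 0 0 0;0.3 0 0 0 0",
)

```text
time_s: 13.75
tcp_pos: [0.4539, -0.1062, 0.1424]
orientation: [0.0, 0.992, 0.124, 0.0]
contact_force: [-0.3, 1.1, -0.5]
finger_gap: 0.0575
gripper_force: 43.1
```

```bash
python3 -c "
from h import *
go(.4383,.149,.142)
near(['wrist','side'],bot.state()['tcp_pos'][:2],bot.state()['tcp_pos'][2]+.018)
"
```

```text
t 13.75 tcp [ 0.4539 -0.1062  0.1424] tool-x yaw 0.250 tilt 0.0002 gap 0.0575 F [-0.3  1.1 -0.5] q [ 0.23  0.67 -0.15  2.13  0.27  0.36 -1.47]
delta tool [ 0.0479 -0.2512  0.0004] rows>= 6.0
wrist 6296 [ 0.4548 -0.1055  0.0272] 0.1579
side 101 [ 0.4501 -0.0984  0.03  ] 0.1581
```

Emit:
send_rows(
  targets="0.3 .006 -.0314 0 0;0.3 .006 -.0314 0 0;0.3 .006 -.0314 0 0;0.3 .006 -.0314 0 0;0.3 .006 -.0314 0 0;0.3 .006 -.0314 0 0;0.3 .006 -.0314 0 0;0.3 .006 -.0314 0 0;0.3 0 0 .03 0;0.3 0 0 .03 0;0.3 0 0 0.015 0;0.3 0 0 0 0;0.3 0 0 0 0;0.3 0 0 0 0",
)

```text
time_s: 15.6
tcp_pos: [0.4392, 0.1492, 0.0681]
orientation: [-0.0, 0.992, 0.124, 0.001]
contact_force: [0.4, 0.6, -1.4]
finger_gap: 0.0574
gripper_force: 43.1
```

```bash
python3 -c "
from h import *
go(.4383,.149,.053)
"
```

```text
t 15.6 tcp [0.4392 0.1492 0.0681] tool-x yaw 0.250 tilt 0.0017 gap 0.0574 F [ 0.4  0.6 -1.4] q [-0.41  0.82 -0.03  2.18  0.14  0.15 -1.89]
delta tool [-0.001   0.      0.0151] rows>= 1.0
```

Emit:
send_rows(
  targets="0.3 -.001 0 .007 0;0.3 0 0 .004 0;0.3 0 0 .002 0;0.3 0 0 .001 0;0.3 0 0 .0005 0;0.3 0 0 0 0;0.3 0 0 0.0005 0;0.3 0 0 0 0;0.3 0 0 0 0",
)

```text
time_s: 16.73
tcp_pos: [0.4375, 0.1488, 0.0541]
orientation: [-0.0, 0.992, 0.125, 0.001]
contact_force: [-3.0, 0.4, 24.5]
finger_gap: 0.0571
gripper_force: 45.3
```

Seated, pressing with 24 N. I'll relax that by about 1 mm before letting go.

Emit:
send_rows(
  targets="0.3 0 0 -.0005 0;0.3 0 0 -.0003 0;0.72 0 0 0 0;0.8 0 0 0 0;1 0 0 0 0;1 0 0 0 0;1 0 0 0 0;1 0 0 -.03 0;1 0 0 -.04 0;1 0 0 -.04 0;1 0 0 0 0;1 0 0 0 0",
)

```text
time_s: 18.23
tcp_pos: [0.4374, 0.1487, 0.1628]
orientation: [0.0, 0.992, 0.125, -0.0]
contact_force: [-1.0, -0.3, -0.1]
finger_gap: 0.0855
gripper_force: 0.0
```

```bash
python3 -c "
from h import *
go(.3594,.2836,.142)
near(['wrist','side','top'],(.4383,.149),.07)
near(['wrist'],(.3594,.2836),.04)
"
```

```text
t 18.23 tcp [0.4374 0.1487 0.1628] tool-x yaw 0.250 tilt 0.0005 gap 0.0855 F [-1.  -0.3 -0.1] q [-0.38  0.62 -0.08  2.13  0.12  0.4  -1.87]
delta tool [-0.0422 -0.15    0.0208] rows>= 4.0
wrist 1660 [0.4382 0.1497 0.0265] 0.0695
side 198 [0.4363 0.1507 0.0268] 0.0698
top 0 0 nan
wrist 1447 [0.3611 0.2818 0.0267] 0.0394
  return _methods._mean(a, axis=axis, dtype=dtype,
  ret = ret.dtype.type(ret / rcount)
```

Emit:
send_rows(
  targets="1 -.0084 -.03 0 0;1 -.0084 -.03 0 0;1 -.0084 -.03 0 0;1 -.0084 -.03 0 0;1 -.0084 -.03 0 0;1 0 0 .03 0;1 0 0 .04 0;1 0 0 0 0;1 0 0 0 0;1 0 0 0 0",
)

```text
time_s: 19.68
tcp_pos: [0.3605, 0.2842, 0.0942]
orientation: [-0.001, 0.992, 0.124, 0.001]
contact_force: [-0.8, 0.0, -0.1]
finger_gap: 0.0851
gripper_force: 0.0
```

```bash
python3 -c "
from h import *
go(.3594,.2836,.0225)
near(['wrist'],(.3594,.2836),.04)
"
```

```text
t 19.68 tcp [0.3605 0.2842 0.0942] tool-x yaw 0.249 tilt 0.0021 gap 0.0851 F [-0.8  0.  -0.1] q [-0.76  0.76 -0.01  2.18  0.05  0.2  -2.14]
delta tool [-0.0014  0.0004  0.0717] rows>= 2.0
wrist 2345 [0.3609 0.2828 0.0265] 0.0395
```

Emit:
send_rows(
  targets="1 -.001 0.0004 .035 0;1 0 0 .036 0;1 0 0 0 0;0.3 0 0 0 0;0.3 0 0 0 0;0.3 0 0 0 0;0.3 0 0 0 0;0.3 0 0 0 0;0.3 0 0 0 0;0.3 0 0 0 0;0.3 0 0 -.01 0;0.3 0 0 -.02 0;0.3 0 0 -.03 0;0.3 0 0 -.03 0;0.3 0 0 -.03 0;0.3 0 0 -.02 0;0.3 0 0 0 0;0.3 0 0 0 0",
)

```text
time_s: 21.98
tcp_pos: [0.3612, 0.2849, 0.1639]
orientation: [0.001, 0.992, 0.125, -0.002]
contact_force: [0.1, -0.2, -1.2]
finger_gap: 0.057
gripper_force: 43.0
```

```bash
python3 -c "
from h import *
go(.4373,.1495,.142)
p=bot.state()['tcp_pos'];near(['wrist'],p[:2],p[2]+.018)
"
```

```text
t 21.98 tcp [0.3612 0.2849 0.1639] tool-x yaw 0.250 tilt 0.0051 gap 0.057 F [ 0.1 -0.2 -1.2] q [-0.72  0.62 -0.07  2.13  0.11  0.4  -2.2 ]
delta tool [0.0403 0.1499 0.0221] rows>= 4.0
wrist 5049 [0.3594 0.2849 0.0275] 0.178
```

Emit:
send_rows(
  targets="0.3 0 0 0 0;0.3 .0065 .025 0 0;0.3 .0065 .025 0 0;0.3 .0065 .025 0 0;0.3 .0065 .025 0 0;0.3 .0065 .025 0 0;0.3 .0065 .025 0 0;0.3 0 0 .03 0;0.3 0 0 .015 0;0.3 0 0 0 0;0.3 0 0 0 0;0.3 0 0 0 0",
)

```text
time_s: 23.52
tcp_pos: [0.4366, 0.1496, 0.1197]
orientation: [0.001, 0.992, 0.125, -0.001]
contact_force: [0.8, -0.4, -0.5]
finger_gap: 0.0571
gripper_force: 43.1
```

```bash
python3 -c "
from h import *
go(.4373,.1495,.087)
p=bot.state()['tcp_pos'];near(['wrist'],p[:2],p[2]+.018)
near(['side','top'],p[:2],p[2]+.018)
near(['side'],p[:2],.07)
look('wrist','w4.png')
"
```

```text
t 23.52 tcp [0.4366 0.1496 0.1197] tool-x yaw 0.250 tilt 0.0037 gap 0.0571 F [ 0.8 -0.4 -0.5] q [-0.38  0.71 -0.09  2.16  0.21  0.29 -1.96]
delta tool [0.0008 0.0002 0.0327] rows>= 1.0
wrist 4997 [0.4347 0.1496 0.0276] 0.1337
side 103 [0.4327 0.1515 0.0273] 0.1343
top 1 0 0.1345
side 124 [0.4362 0.1504 0.0268] 0.0701
```

View pics/w4.png

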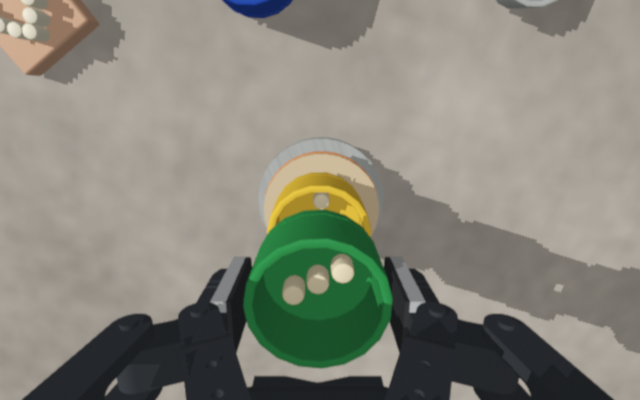

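The wrist picture shows green held at (318,303) above yellow at (320,205). Green's in-hand centre is about 3 mm further back than yellow's was, so I'm checking for tilt before lowering.

```bash
cat >> h.py <<'E'
def plane(n,m,z,lo=.0235,tol=.008):
    im,d,P,c=look(n); q=P[abs(P[...,2]-z)<tol];q=q[~np.isnan(q[:,0])]; 
    k=circ(q[(np.hypot(*(q[:,:2]-m).T)<.045)&(abs(q[:,2]-z)<.004)][:,:2]); r=np.hypot(*(q[:,:2]-k[:2]).T); q=q[(r>.0255)&(r<.0285)]
    for i in range(4):
        A=np.c_[q[:,:2]-k[:2],np.ones(len(q))]; s=np.linalg.lstsq(A,q[:,2],rcond=None)[0]; e=q[:,2]-A@s; q=q[abs(e)<.0012]
    print(n,len(q),'centre',k.round(4),'slope deg',np.degrees(s[:2]).round(2),'z',s[2].round(4))
E
python3 -c "
from h import *
p=bot.state()['tcp_pos'];z=p[2]+.0145
plane('wrist',p[:2],z);plane('side',p[:2],z);plane('side',p[:2],.07)
go(0.4373,.1495,.087)
"
```

```text
wrist 1419 centre [0.4349 0.1495 0.027 ] slope deg [0.1  0.01] z 0.1323
side 24 centre [0.4324 0.1519 0.0272] slope deg [-0.27 -0.54] z 0.132
side 35 centre [0.4362 0.1504 0.0268] slope deg [-0.   -5.85] z 0.0703
t 23.93 tcp [0.4363 0.1494 0.1193] tool-x yaw 0.250 tilt 0.0046 gap 0.0569 F [-0.1 -0.  -0. ] q [-0.38  0.71 -0.09  2.16  0.21  0.29 -1.96]
delta tool [0.0011 0.0001 0.0322] rows>= 1.0
```

Emit:
send_rows(
  targets="0.3 .0033 .0012 .01 0;0.3 0 0 .01 0;0.3 0 0 0 0;0.3 0 0 0 0;0.3 0 0 0 0",
)

```text
time_s: 24.55
tcp_pos: [0.4398, 0.149, 0.0993]
orientation: [0.001, 0.992, 0.125, -0.002]
contact_force: [-0.1, -0.6, -1.1]
finger_gap: 0.0569
gripper_force: 43.1
```

```bash
python3 -c "
from h import *
p=bot.state()['tcp_pos'];z=p[2]+.0145
plane('wrist',p[:2],z);plane('side',p[:2],z);near(['side'],p[:2],.07)
go(0.4373,.1495,.087)
"
```

```text
wrist 1374 centre [0.4383 0.1492 0.027 ] slope deg [ 0.14 -0.03] z 0.1121
side 27 centre [0.4358 0.1508 0.0272] slope deg [-1.55 -1.48] z 0.1119
side 102 [0.4364 0.15   0.0272] 0.07
t 24.7 tcp [0.4398 0.149  0.0994] tool-x yaw 0.250 tilt 0.0044 gap 0.057 F [ 0.  -0.  -1.2] q [-0.38  0.75 -0.07  2.16  0.21  0.24 -1.96]
delta tool [-0.0022 -0.0011  0.0124] rows>= 1.0
```

Emit:
send_rows(
  targets="0.3 0.0002 0 .002 0;0.3 0 0 .002 0;0.3 0 0 .002 0;0.3 0 0 .0015 0;0.3 0 0 0 0;0.3 0 0 0 0",
)

```text
time_s: 25.45
tcp_pos: [0.4398, 0.149, 0.0917]
orientation: [0.001, 0.992, 0.125, -0.002]
contact_force: [-0.0, -0.4, -1.2]
finger_gap: 0.057
gripper_force: 43.1
```

Inserting freely so far; now the last millimetres.

Emit:
send_rows(
  targets="0.3 0 0 .0006 0;0.3 0 0 0 0;0.3 0 0 .0004 0;0.3 0 0 0 0",
)

```text
time_s: 25.95
tcp_pos: [0.4398, 0.149, 0.0906]
orientation: [0.001, 0.992, 0.125, -0.002]
contact_force: [0.5, 0.1, -0.7]
finger_gap: 0.0568
gripper_force: 43.1
```

Emit:
send_rows(
  targets="0.3 0 0 .0003 0;0.3 0 0 0 0;0.3 0 0 .0003 0;0.3 0 0 0 0",
)

```text
time_s: 26.45
tcp_pos: [0.4398, 0.149, 0.0901]
orientation: [0.001, 0.992, 0.125, -0.002]
contact_force: [-0.5, 0.2, -0.5]
finger_gap: 0.0573
gripper_force: 43.2
```

Emit:
send_rows(
  targets="0.3 0 0 .0003 0;0.3 0 0 0 0;0.3 0 0 .0003 0;0.3 0 0 0 0",
)

```text
time_s: 26.95
tcp_pos: [0.4398, 0.149, 0.0899]
orientation: [0.001, 0.992, 0.125, -0.002]
contact_force: [-0.9, 0.1, 8.3]
finger_gap: 0.057
gripper_force: 44.0
```

Emit:
send_rows(
  targets="0.72 0 0 0 0;0.8 0 0 0 0;1 0 0 0 0;1 0 0 0 0;1 0 0 0 0;1 0 0 -.03 0;1 0 0 -.04 0;1 0 0 -.02 0;1 0 0 0 0;1 0 0 0 0",
)

```text
time_s: 28.2
tcp_pos: [0.4397, 0.149, 0.1789]
orientation: [0.001, 0.992, 0.125, -0.003]
contact_force: [-0.3, 0.5, 0.1]
finger_gap: 0.0855
gripper_force: 0.0
```

```bash
python3 -c "
from h import *
go(.5707,.2238,.16)
plane('wrist',(.438,.15),.104);plane('side',(.438,.15),.104)
near(['wrist','side','top'],(.5707,.2238),.04)
"
```

```text
t 28.2 tcp [0.4397 0.149  0.1789] tool-x yaw 0.250 tilt 0.0059 gap 0.0855 F [-0.3  0.5  0.1] q [-0.34  0.6  -0.14  2.1   0.18  0.46 -1.93]
delta tool [ 0.1455 -0.0402  0.018 ] rows>= 4.0
wrist 862 centre [0.4379 0.149  0.0266] slope deg [-0.44 -0.11] z 0.1034
side 33 centre [0.4363 0.1498 0.0269] slope deg [-0.88 -0.93] z 0.1024
wrist 642 [0.5717 0.2223 0.0268] 0.0395
side 223 [0.5706 0.2236 0.0268] 0.0402
top 0 0 nan
  return _methods._mean(a, axis=axis, dtype=dtype,
  ret = ret.dtype.type(ret / rcount)
```

Emit:
send_rows(
  targets="1 .0291 -.008 0 0;1 .0291 -.008 0 0;1 .0291 -.008 0 0;1 .0291 -.008 0 0;1 .0291 -.008 0 0;1 0 0 .03 0;1 0 0 .05 0;1 0 0 0 0;1 0 0 0 0;1 0 0 0 0",
)

```text
time_s: 29.7
tcp_pos: [0.5723, 0.2243, 0.1008]
orientation: [0.001, 0.992, 0.125, -0.0]
contact_force: [0.9, 0.4, 0.5]
finger_gap: 0.085
gripper_force: 0.0
```

```bash
python3 -c "
from h import *
go(.5707,.2236,.0225)
near(['wrist'],(.5707,.2236),.04)
"
```

```text
t 29.7 tcp [0.5723 0.2243 0.1008] tool-x yaw 0.250 tilt 0.0015 gap 0.085 F [0.9 0.4 0.5] q [-0.38  0.86 -0.13  1.71  0.18  0.58 -1.93]
delta tool [-0.0017  0.0002  0.0783] rows>= 2.0
wrist 2201 [0.5729 0.223  0.0265] 0.0395
```

Emit:
send_rows(
  targets="1 -.001 0.0005 .038 0;1 0 0 .038 0;1 0 0 0 0;1 0 0 0 0",
)

```text
time_s: 30.25
tcp_pos: [0.571, 0.2233, 0.0245]
orientation: [0.001, 0.992, 0.125, -0.001]
contact_force: [-0.5, 0.6, 0.5]
finger_gap: 0.0852
gripper_force: 0.0
```

```bash
python3 -c "
from h import *
go(.5709,.2236,.0225)
"
```

```text
t 30.25 tcp [0.571  0.2233 0.0245] tool-x yaw 0.250 tilt 0.0022 gap 0.0852 F [-0.5  0.6  0.5] q [-0.39  0.98 -0.1   1.73  0.2   0.45 -1.95]
delta tool [-0.0001 -0.0003  0.002 ] rows>= 1.0
```

Emit:
send_rows(
  targets="0.3 0 0 .001 0;0.3 0 0 0 0;0.3 0 0 0 0;0.3 0 0 0 0;0.3 0 0 0 0;0.3 0 0 0 0;0.3 0 0 0 0;0.3 0 0 -.01 0;0.3 0 0 -.02 0;0.3 0 0 -.03 0;0.3 0 0 -.04 0;0.3 0 0 -.04 0;0.3 0 0 -.03 0;0.3 0 0 0 0;0.3 0 0 0 0;0.3 0 0 0 0",
)

```text
time_s: 32.25
tcp_pos: [0.5695, 0.2228, 0.1904]
orientation: [0.002, 0.992, 0.125, -0.003]
contact_force: [0.5, -0.7, -2.4]
finger_gap: 0.0568
gripper_force: 43.2
```

```bash
python3 -c "
from h import *
p=bot.state()['tcp_pos']
go(.438,.149,p[2]);plane('wrist',p[:2],p[2]+.015)
"
```

```text
t 32.25 tcp [0.5695 0.2228 0.1904] tool-x yaw 0.250 tilt 0.0077 gap 0.0568 F [ 0.5 -0.7 -2.4] q [-0.36  0.74 -0.16  1.65  0.15  0.77 -1.91]
delta tool [-0.1456  0.039   0.0012] rows>= 4.0
wrist 934 centre [0.5716 0.2239 0.0268] slope deg [ 0.68 -0.01] z 0.2048
```

Emit:
send_rows(
  targets="0.3 -.0243 .0065 0 0;0.3 -.0243 .0065 0 0;0.3 -.0243 .0065 0 0;0.3 -.0243 .0065 0 0;0.3 -.0243 .0065 0 0;0.3 -.0243 .0065 0 0;0.3 0 0 0.02 0;0.3 0 0 .01 0;0.3 0 0 0 0;0.3 0 0 0 0;0.3 0 0 0 0",
)

```text
time_s: 33.67
tcp_pos: [0.4391, 0.1496, 0.1628]
orientation: [0.001, 0.992, 0.125, -0.002]
contact_force: [-0.6, -0.1, -1.5]
finger_gap: 0.0567
gripper_force: 43.2
```

```bash
python3 -c "
from h import *
p=bot.state()['tcp_pos']
go(.438,.149,.124);plane('wrist',p[:2],p[2]+.015);plane('side',p[:2],p[2]+.015);near(['side'],(.438,.149),.104)
"
```

```text
t 33.67 tcp [0.4391 0.1496 0.1628] tool-x yaw 0.250 tilt 0.0039 gap 0.0567 F [-0.6 -0.1 -1.5] q [-0.35  0.63 -0.13  2.12  0.19  0.41 -1.95]
delta tool [-0.0011  0.0002  0.0388] rows>= 1.0
wrist 902 centre [0.4413 0.1506 0.0268] slope deg [0.82 0.19] z 0.1772
side 18 centre [0.4382 0.1526 0.0275] slope deg [-1.17 -1.22] z 0.1777
side 157 [0.4362 0.1503 0.0266] 0.1041
```

Emit:
send_rows(
  targets="0.3 -.0029 .0011 .01 0;0.3 0 0 .012 0;0.3 0 0 .008 0;0.3 0 0 0 0;0.3 0 0 0 0;0.3 0 0 0 0",
)

```text
time_s: 34.58
tcp_pos: [0.4363, 0.1476, 0.1327]
orientation: [0.001, 0.992, 0.125, -0.002]
contact_force: [-1.2, -0.9, -2.2]
finger_gap: 0.0567
gripper_force: 43.2
```

```bash
python3 -c "
from h import *
p=bot.state()['tcp_pos']
go(.438,.149,.124);plane('wrist',p[:2],p[2]+.015);plane('side',p[:2],p[2]+.015);near(['side'],(.438,.149),.104)
look('side','s5.png')
cv2.imwrite('pics/s5c.png',cv2.resize(cv2.imread('pics/s5.png')[140:300,250:450],None,fx=4,fy=3.7))
"
```

```text
t 34.58 tcp [0.4363 0.1476 0.1327] tool-x yaw 0.250 tilt 0.0042 gap 0.0567 F [-1.2 -0.9 -2.2] q [-0.36  0.68 -0.1   2.15  0.21  0.32 -1.96]
delta tool [ 0.002  -0.001   0.0087] rows>= 1.0
wrist 877 centre [0.4384 0.1486 0.0268] slope deg [0.8  0.23] z 0.1471
side 19 centre [0.4354 0.1504 0.0274] slope deg [ 0.01 -0.3 ] z 0.147
side 115 [0.4362 0.149  0.0276] 0.1038
```

View pics/s5c.png

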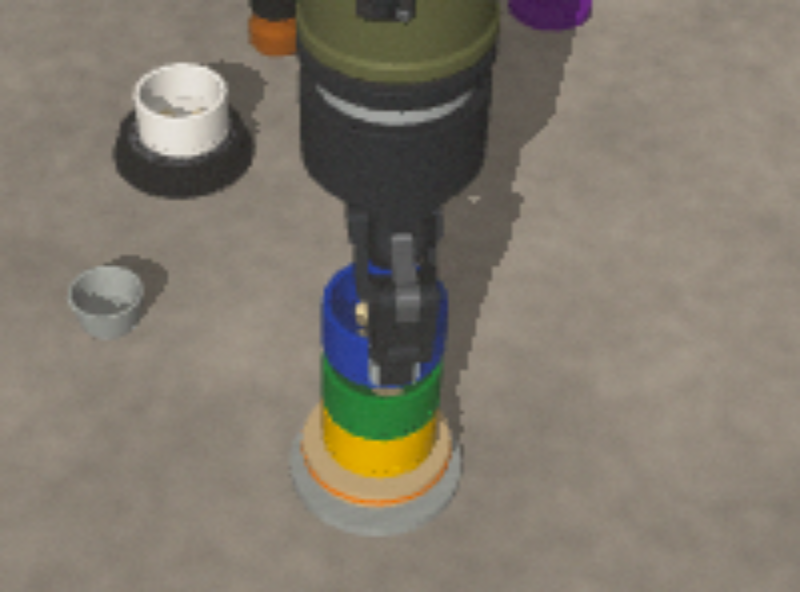

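The side crop shows blue held upright over green and yellow, all three in line around column 382. Lowering the rest of the way.

Emit:
send_rows(
  targets="0.3 0 0 .002 0;0.3 0 0 .002 0;0.3 0 0 .002 0;0.3 0 0 .0015 0;0.3 0 0 0 0;0.3 0 0 0 0",
)

```text
time_s: 35.52
tcp_pos: [0.4361, 0.1475, 0.125]
orientation: [0.001, 0.992, 0.125, -0.002]
contact_force: [-0.4, 0.7, -2.3]
finger_gap: 0.0567
gripper_force: 43.2
```

Emit:
send_rows(
  targets="0.3 0 0 .0005 0;0.3 0 0 0 0;0.3 0 0 .0005 0;0.3 0 0 0 0",
)

```text
time_s: 36.02
tcp_pos: [0.436, 0.1475, 0.1239]
orientation: [0.001, 0.992, 0.125, -0.002]
contact_force: [-0.5, -0.3, -1.7]
finger_gap: 0.0569
gripper_force: 43.2
```

Emit:
send_rows(
  targets="0.3 0 0 .0003 0;0.3 0 0 0 0;0.3 0 0 .0003 0;0.3 0 0 0 0",
)

```text
time_s: 36.52
tcp_pos: [0.436, 0.1475, 0.1233]
orientation: [0.001, 0.992, 0.125, -0.002]
contact_force: [-0.8, -0.1, -1.8]
finger_gap: 0.0564
gripper_force: 43.2
```

Emit:
send_rows(
  targets="0.3 0 0 .0003 0;0.3 0 0 0 0;0.3 0 0 .0003 0;0.3 0 0 0 0",
)

```text
time_s: 37.02
tcp_pos: [0.436, 0.1475, 0.1227]
orientation: [0.001, 0.992, 0.125, -0.002]
contact_force: [0.3, 0.3, -1.1]
finger_gap: 0.0569
gripper_force: 43.2
```

```bash
python3 -c "
from h import *
p=bot.state()['tcp_pos']
go(.438,.149,.124);near(['wrist'],p[:2],p[2]+.015);near(['side'],p[:2],p[2]+.015)
"
```

```text
t 37.02 tcp [0.436  0.1475 0.1227] tool-x yaw 0.250 tilt 0.0048 gap 0.0569 F [ 0.3  0.3 -1.1] q [-0.37  0.7  -0.1   2.16  0.22  0.3  -1.97]
delta tool [ 0.0023 -0.001  -0.0013] rows>= 1.0
wrist 7413 [0.4383 0.1485 0.0269] 0.1384
side 151 [0.435  0.1507 0.0274] 0.1385
```

Emit:
send_rows(
  targets="0.3 0 0 .0003 0;0.3 0 0 0 0;0.3 0 0 .0002 0;0.3 0 0 0 0",
)

```text
time_s: 37.62
tcp_pos: [0.436, 0.1475, 0.1223]
orientation: [0.001, 0.992, 0.125, -0.002]
contact_force: [-0.3, -0.4, -1.6]
finger_gap: 0.0569
gripper_force: 43.2
```

Emit:
send_rows(
  targets="0.3 0 0 .0003 0;0.3 0 0 0 0;0.3 0 0 .0003 0;0.3 0 0 0 0",
)

```text
time_s: 38.12
tcp_pos: [0.436, 0.1475, 0.1217]
orientation: [0.001, 0.992, 0.125, -0.002]
contact_force: [-0.1, -1.0, -1.7]
finger_gap: 0.0566
gripper_force: 43.3
```

Emit:
send_rows(
  targets="0.3 0 0 .0003 0;0.3 0 0 0 0;0.3 0 0 .0003 0;0.3 0 0 0 0",
)

```text
time_s: 38.62
tcp_pos: [0.4361, 0.1475, 0.1216]
orientation: [0.001, 0.992, 0.125, -0.002]
contact_force: [-0.9, -0.3, 7.9]
finger_gap: 0.0566
gripper_force: 44.1
```

Contact. Releasing and rising.

Emit:
send_rows(
  targets="0.72 0 0 0 0;0.8 0 0 0 0;1 0 0 0 0;1 0 0 0 0;1 0 0 0 0;1 0 0 -.03 0;1 0 0 -.04 0;1 0 0 -.04 0;1 0 0 0 0;1 0 0 0 0",
)

```text
time_s: 39.88
tcp_pos: [0.436, 0.1475, 0.2307]
orientation: [0.001, 0.992, 0.125, -0.002]
contact_force: [-1.1, 0.1, -0.4]
finger_gap: 0.0855
gripper_force: 0.0
```

```bash
python3 -c "
from h import *
plane('wrist',(.438,.15),.138);near(['side'],(.438,.15),.138)
go(.3809,-.2783,.23)
near(['side','top'],(.381,-.279),.049,.02)
"
```

```text
wrist 791 centre [0.4375 0.1485 0.0266] slope deg [-0.36 -0.09] z 0.1374
side 255 [0.4359 0.1494 0.0268] 0.1378
t 39.98 tcp [0.4357 0.1474 0.23  ] tool-x yaw 0.250 tilt 0.0073 gap 0.0854 F [ 0.2 -0.3 -0.2] q [-0.31  0.5  -0.18  2.05  0.15  0.6  -1.91]
delta tool [-0.1583  0.3989  0.0021] rows>= 9.0
side 42 [ 0.3798 -0.2799  0.0086] 0.0496
top 59 [ 0.3814 -0.2787  0.0078] 0.0487
```

Emit:
send_rows(
  targets="1 -.0051 .0394 0 0;1 -.0051 .0394 0 0;1 -.0051 .0394 0 0;1 -.0051 .0394 0 0;1 -.0051 .0394 0 0;1 -.0266 .0404 0 0;1 -.0266 .0404 0 0;1 -.0266 .0404 0 0;1 -.0266 .0404 0 0;1 -.0266 .0404 0 0;1 0 0 .03 0;1 0 0 .05 0;1 0 0 .04 0;1 0 0 0 0;1 0 0 0 0;1 0 0 0 0",
)

```text
time_s: 42.08
tcp_pos: [0.382, -0.2789, 0.114]
orientation: [0.002, 0.992, 0.125, -0.001]
contact_force: [0.2, 0.2, 0.1]
finger_gap: 0.0851
gripper_force: 0.0
```

```bash
python3 -c "
from h import *
go(.3808,-.2785,.03)
near(['wrist'],(.381,-.279),.048,.02)
im,d,P,c=look('wrist','w6.png')
q=P[P[...,2]>.044];q=q[np.hypot(*(q[:,:2]-[.381,-.279]).T)<.02];print(len(q),q.mean(0).round(4),cv2.minEnclosingCircle(q[:,:2].astype(np.float32)))
q=P[abs(P[...,2]-.014)<.004];q=q[np.hypot(*(q[:,:2]-[.381,-.279]).T)<.035];print(len(q),cv2.minEnclosingCircle(q[:,:2].astype(np.float32)))
"
```

```text
t 42.08 tcp [ 0.382  -0.2789  0.114 ] tool-x yaw 0.250 tilt 0.0046 gap 0.0851 F [0.2 0.2 0.1] q [ 0.61  0.73 -0.14  2.13  0.32  0.3  -1.12]
delta tool [-0.0008 -0.001   0.084 ] rows>= 2.0
wrist 1033 [ 0.383  -0.2809  0.0077] 0.0496
4179 [ 0.3899 -0.2772  0.1481] ((0.3876935541629791, -0.2771744132041931), 0.01752621680498123)
3862 ((0.3817744553089142, -0.28109559416770935), 0.02922075241804123)
```

View pics/w6.png

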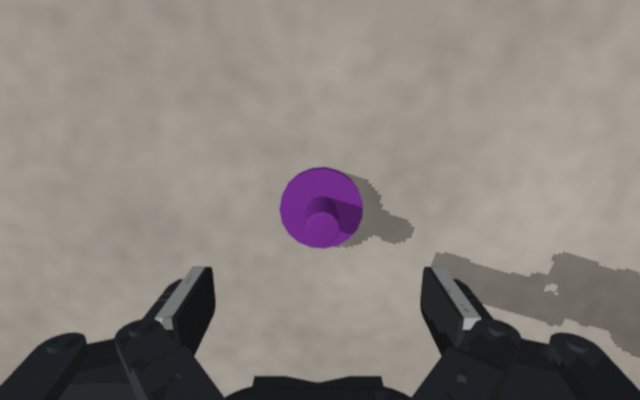

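The wrist picture shows the lid upright, with its knob at (322,228), between the fingers and clear. Descending to the knob.

Emit:
send_rows(
  targets="1 -.001 0 .04 0;1 0 0 .042 0;1 0 0 0 0;1 0 0 0 0;0 0 0 0 0;0 0 0 0 0;0 0 0 0 0;0 0 0 0 0;0 0 0 0 0;0 0 0 0 0;0 0 0 0 0;0 0 0 0 0;0 0 0 0 0;0 0 0 0 0",
)

```text
time_s: 43.92
tcp_pos: [0.3801, -0.2792, 0.0311]
orientation: [0.002, 0.992, 0.124, -0.002]
contact_force: [-0.1, 0.7, 5.2]
finger_gap: 0.021
gripper_force: 38.8
```

Emit:
send_rows(
  targets="0 0 0 -.01 0;0 0 0 -.02 0;0 0 0 -.03 0;0 0 0 -.03 0;0 0 0 -.03 0;0 0 0 -.03 0;0 0 0 -.03 0;0 0 0 -.015 0;0 0 0 0 0;0 0 0 0 0;0 0 0 0 0",
)

```text
time_s: 45.3
tcp_pos: [0.3799, -0.2779, 0.2248]
orientation: [0.001, 0.992, 0.125, -0.003]
contact_force: [0.2, 0.4, -0.6]
finger_gap: 0.0207
gripper_force: 39.3
```

```bash
python3 -c "
from h import *
go(.46,-.05,.225)
"
```

```text
t 45.3 tcp [ 0.3799 -0.2779  0.2248] tool-x yaw 0.250 tilt 0.0058 gap 0.0207 F [ 0.2  0.4 -0.6] q [ 0.71  0.53 -0.27  2.03  0.24  0.61 -1.05]
delta tool [ 0.134  -0.201  -0.0011] rows>= 5.0
```

Emit:
send_rows(
  targets="0 .0191 -.0287 0 0;0 .0191 -.0287 0 0;0 .0191 -.0287 0 0;0 .0191 -.0287 0 0;0 .0191 -.0287 0 0;0 .0191 -.0287 0 0;0 .0191 -.0287 0 0;0 .004 -.0283 0 0;0 .004 -.0283 0 0;0 .004 -.0283 0 0;0 .004 -.0283 0 0;0 .004 -.0283 0 0;0 .004 -.0283 0 0;0 .004 -.0283 0 0;0 0 0 0 0;0 0 0 0 0;0 0 0 0 0",
)

```text
time_s: 47.42
tcp_pos: [0.4385, 0.147, 0.2238]
orientation: [0.002, 0.992, 0.124, -0.002]
contact_force: [0.0, -0.6, -1.4]
finger_gap: 0.021
gripper_force: 39.4
```

```bash
cat >> h.py <<'E'
def lid(zoff=.031):
    s=bot.state()['tcp_pos']; zt=s[2]-zoff+.014
    for n in ('wrist','side'):
        im,d,P,c=look(n); hsv=cv2.cvtColor(im,cv2.COLOR_RGB2HSV)
        k=(hsv[...,0]>130)&(hsv[...,0]<160)&(hsv[...,1]>80)&(abs(P[...,2]-zt)<.01)&(np.hypot(P[...,0]-s[0],P[...,1]-s[1])<.04)
        q=P[k]; z=np.median(q[:,2]); t=q[abs(q[:,2]-z)<.003]
        A=np.c_[t[:,:2]-s[:2],np.ones(len(t))]; sl=np.linalg.lstsq(A,t[:,2],rcond=None)[0]
        e=cv2.minEnclosingCircle(t[:,:2].astype(np.float32)); print(n,len(t),'disc top z',z.round(4),'enc',np.round(e[0],4),round(e[1],4),'slope deg',np.degrees(sl[:2]).round(2))
E
python3 -c "
from h import *
go(.438,.149,.225)
lid(); near(['side'],(.437,.149),.138)
look('wrist','w7.png')
"
```

```text
t 47.42 tcp [0.4385 0.147  0.2238] tool-x yaw 0.248 tilt 0.0059 gap 0.021 F [ 0.  -0.6 -1.4] q [-0.3   0.52 -0.19  2.06  0.17  0.59 -1.93]
delta tool [-0.     -0.0021 -0.0012] rows>= 1.0
wrist 5060 disc top z 0.2065 enc [0.44   0.1479] 0.0288 slope deg [-0.53 -0.23]
side 421 disc top z 0.2073 enc [0.439  0.1481] 0.0294 slope deg [ 0.4  -0.58]
side 245 [0.4359 0.1495 0.0268] 0.1375
```

View pics/w7.png

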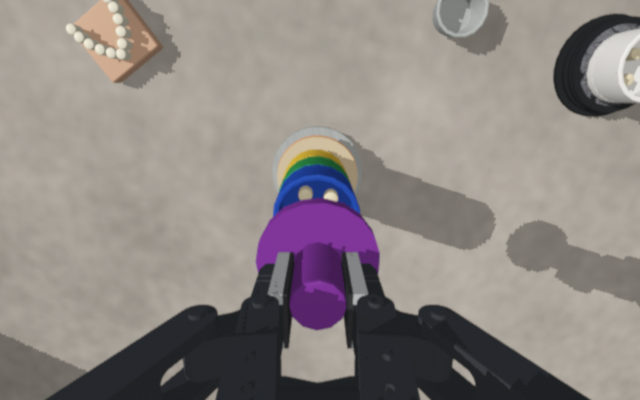

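The wrist picture shows the lid level in the grip at (318,255), above blue at (317,190). Shifting it by 2.7 mm and lowering to just above blue.

Emit:
send_rows(
  targets="0 -.0025 -.0012 .015 0;0 0 0 .015 0;0 0 0 .015 0;0 0 0 .005 0;0 0 0 0 0;0 0 0 0 0;0 0 0 0 0",
)

```text
time_s: 48.5
tcp_pos: [0.4359, 0.1488, 0.1745]
orientation: [0.001, 0.992, 0.125, -0.002]
contact_force: [0.9, 0.3, -0.2]
finger_gap: 0.0208
gripper_force: 39.4
```

```bash
python3 -c "
from h import *
go(.438,.149,.225)
lid(.0305); near(['side'],(.437,.149),.138)
"
```

```text
t 48.5 tcp [0.4359 0.1488 0.1745] tool-x yaw 0.250 tilt 0.0039 gap 0.0208 F [ 0.9  0.3 -0.2] q [-0.33  0.6  -0.15  2.11  0.21  0.44 -1.97]
delta tool [ 0.0019  0.0004 -0.0505] rows>= 2.0
wrist 5085 disc top z 0.1572 enc [0.4376 0.1497] 0.0288 slope deg [-0.52 -0.09]
side 381 disc top z 0.1579 enc [0.4356 0.1501] 0.0294 slope deg [ 0.15 -0.37]
side 119 [0.4359 0.1486 0.0276] 0.1378
```

Emit:
send_rows(
  targets="0 0 .0008 .003 0;0 0 0 .003 0;0 0 0 .002 0;0 0 0 .001 0;0 0 0 .001 0;0 0 0 0 0;0 0 0 0 0",
)

```text
time_s: 49.52
tcp_pos: [0.4358, 0.1479, 0.1641]
orientation: [0.001, 0.992, 0.125, -0.002]
contact_force: [0.0, -0.0, -0.5]
finger_gap: 0.0206
gripper_force: 39.4
```

Emit:
send_rows(
  targets="0 0 0 .0005 0;0 0 0 0 0;0 0 0 .0003 0;0 0 0 0 0",
)

```text
time_s: 50.02
tcp_pos: [0.4358, 0.1479, 0.1632]
orientation: [0.001, 0.992, 0.125, -0.002]
contact_force: [1.4, 0.1, -1.5]
finger_gap: 0.0208
gripper_force: 39.4
```

Emit:
send_rows(
  targets="0 0 0 .0003 0;0 0 0 0 0;0 0 0 .0003 0;0 0 0 0 0",
)

```text
time_s: 50.52
tcp_pos: [0.4359, 0.148, 0.1631]
orientation: [0.001, 0.992, 0.125, -0.002]
contact_force: [-0.7, 0.4, 5.4]
finger_gap: 0.0209
gripper_force: 40.0
```

Emit:
send_rows(
  targets="0.3 0 0 0 0;0.6 0 0 0 0;0.9 0 0 0 0;1 0 0 0 0;1 0 0 0 0;1 0 0 0 0;1 0 0 -.02 0;1 0 0 -.03 0;1 0 0 -.04 0;1 0 0 0 0;1 0 0 0 0",
)

```text
time_s: 51.9
tcp_pos: [0.4357, 0.1479, 0.2523]
orientation: [0.001, 0.992, 0.125, -0.002]
contact_force: [-0.4, 0.5, 0.0]
finger_gap: 0.0857
gripper_force: 0.0
```

```bash
python3 -c "
from h import *
s=bot.state();go(.438,.149);p=s['tcp_pos']
lid(p[2]-.132); look('side','s8.png')
cv2.imwrite('pics/s8c.png',cv2.resize(cv2.imread('pics/s8.png')[100:400,200:500],None,fx=2,fy=2))
"
```

```text
t 51.9 tcp [0.4357 0.1479 0.2523] tool-x yaw 0.250 tilt 0.0055 gap 0.0857 F [-0.4  0.5  0. ] q [-0.29  0.47 -0.21  2.03  0.15  0.67 -1.92]
delta tool [ 0.0025 -0.0005 -0.    ] rows>= 1.0
wrist 3678 disc top z 0.1458 enc [0.4371 0.1487] 0.0291 slope deg [-0.14  0.05]
side 450 disc top z 0.1466 enc [0.4357 0.1494] 0.03 slope deg [ 0.3 -0.3]
```

View pics/s8c.png

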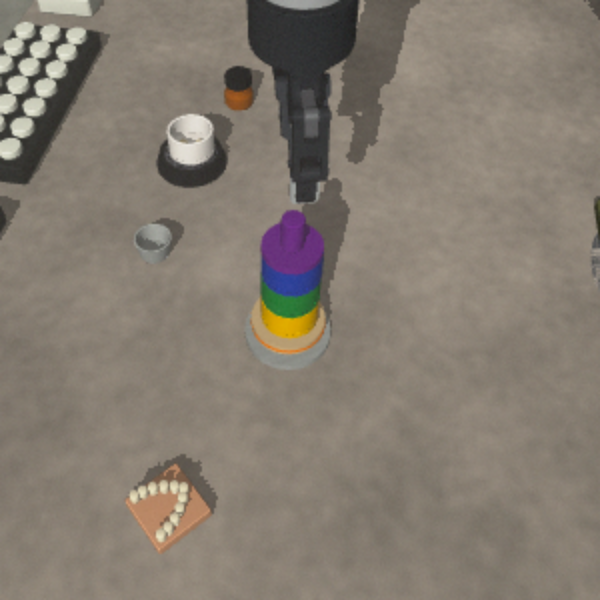

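The side view shows the stack straight and seated, at (292,290) in the crop: yellow, green, blue, then the lid, with the disc top at 146 mm as it should be. White is on the cooling stand, the bystanders are in place and the gripper is clear. Handing in.

```bash
python3 -c "
from rig import bot
print(bot.finish_job())"
```

```text
the job is handed in; nothing more can be done
None
```

The job is handed in: the white tray stands within about 2 mm of the cooling stand's middle, and yellow, green, blue and the violet lid are stacked, seated and released on the firing table, about 1 mm off its middle, in about 52 s of robot time; the judging result was not reported back.

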